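# Free a movement plate from under a sprung finger and lay it in its nest

### The arm

A 6-joint arm with a two-finger parallel gripper is mounted at the origin on the work surface. World frame = base frame: x ahead of the robot, y to its left, z up, the work surface at z = 0. Lengths are in m, angles in rad, forces in N, time in s.
With the tool pointing down it reaches from about 0.375 to 0.9 m from the base axis. Payload 3.1 kg.
Tool frame: the origin (TCP) lies on the centre line of the jaws, within the pads' length; the fingertips stand 8 mm ahead of it and the grasp point (between the pads) lies 11 mm behind it (robot.tip_extent is the distance from the TCP to the fingertips, in m); y points along the fingers, z is the direction in which the jaws open and shut, and the axes are right-handed (so a half turn about y gives the same grasp; the last joint's range is limited). The gripper opens to 87 mm and grips with 3 to 60 N. Pads are 19 mm wide; open, the fingers measure 117 mm over their backs; the gripper's body (75 mm by 190 mm) begins 51 mm behind the grasp point.
Start: joints at [-1.292, 0.527, 1.433, -0, 1.181, -0.178], TCP at [0.276, -0.561, 0.231] pointing down, gripper open.
Joint ranges: [-3.08, 3.08], [-0.75, 2.2], [0.22, 2.44], [-1.43, 4.57], [0, 2.65], [-2.85, 2.85]. Speed limits (rad/s): [2.79, 2.79, 3.14, 3.14, 3.14, 3.14].

### API

Orientations are given as a unit quaternion [x, y, z, w].
In Python, from rig import robot gives the robot as it stands.
- The arm moves only by the shell command python3 -m crank 'ROWS' [FORCE]. ROWS is JSON, a list that holds one entry, the list of rows, each a list of 7 numbers: the turn, a rotation vector about the tool's x, y, z in degrees, then the shift along the tool's x, y, z in m, then the opening in per cent of the stroke, from 0 (shut) to 100 (fully open). In form: [[[ax, ay, az, dx, dy, dz, gripper], ...]]. A call has exactly 5 rows; each row shifts and turns the commanded pose from where the row before left it, along the tool's axes as they then stand; what a row does not reach is not made up. A row lasts 1/8 s, in which the tool goes at most 62.5 mm and 10.7 degrees, less where a joint would pass 70% of its speed; a pose out of reach is approached as far as the arm can. A call with a gripper value outside its range is refused whole. The fingers move at their own pace and stop on an object; FORCE is the grip in N (left out, the last holds). Time passes only in rows, so rows that do not move let the fingers close, or fill a call up. It gives the time, the measured TCP pose, the force and the opening at its end, in the units of the state.
- robot.get_obs(): the state, without advancing time (a new reading comes with each control period).
- robot.camera(name): name is "scene" or "top" or "wrist"; returns a dict with "img" (420x560x3 uint8, red, green, blue), "K" (3x3 intrinsics, pixels), "R" (3x3) and "t" (3): a world point X has camera coordinates R X + t; the wrist camera has in their place "T_tool_cam" (4x4, takes a point from camera to tool coordinates, whose origin is the TCP and whose axes are the tool frame's). Camera axes: x right, y down, z forward; pixel columns grow to the right and rows downward; lengths in m; the calibration is good to about 2 mm. A picture is of the moment at which its call begins: read the wrist's pose just before it. There is no depth.
- robot.hand_in(): hands the job in, once; it reports no verdict.
Trained networks look in a picture, given as the dict that the camera call returned (one of the last four; its "shot" number tells which), for a name from the list of things; names that differ only in an ending like _2 or _b are one class to them, and where a whole thing is asked for, a point or a joint stands for the part that bears it (a point fixed in the world has none). Each returns a list of dicts, best first, with "conf" (0 to 1); they miss things now and then, are a little off and sometimes report something else, mostly with a low value. They report only what shows in the picture. A call takes as long as a camera call. They do not tell look-alikes from the thing itself.
- robot.spot_in(picture, thing): "at" ([row, column] in pixels, amid what is visible of it).
The state is a dict: "time": time; "q": joint angles; "joint_velocities": joint speeds; "joint_torque": joint torques, N m; "position": TCP position; "tool_rot": TCP orientation; "ft_force": force on the tool from outside, world axes, zero at the start; "moment": the same for the moment, N m; "grip_width": finger opening in m.
Only numpy, scipy, OpenCV 4.12 (cv2) and the standard library are available. Lean on these libraries where they do the work, as an engineer would, in place of code of your own. Each camera call takes 0.05 s, during which the arm holds its last target.

### The job

The brass movement plate sits in the dark clamping fixture, held down by a sprung steel finger. Lift the finger by its red grip until it goes over centre and stays up by itself, and only then take the plate off and lay it flat and square in the empty orange nest, between the nest's two end lips; set it down, do not drop it. Leave the finger up, and do not disturb the other things on the bench.

Things in the scene. Friction and masses are not known exactly. Their poses are not given: they have to be found in the camera images.
- clamp: Fixed fixture: dark base x -55 to 105, y +-35, 10 mm high; black seat block 86 (x) x 34 (y), its top (seat) 36 mm above the bench, with end lips 5 thick, 4 high, 76 mm apart; y sides open. Two hinge cheeks x 71 to 93, y +-9 to +-15, up to z 66 mm. Origin: on the bench under the seat's centre; x along the seat to the hinge, z up. Yaw within 0.5 rad.
- finger (a joint): Finger angle, rad, about the fixture's y. 0: down, level from the hinge to -x, its 8 mm rubber foot on the plate's edge 29 mm from the seat's centre. Positive: swings up and back to +x, stop at 1.8. Over-centre spring: pushes down below 0.9 (0.27 N m at 0, fading to none at 0.9), above 0.9 pushes up and holds it at the stop. Damping 0.12 N m s/rad: swing it at 1 rad/s or less.
- finger_grip (a point): Centre of the red grip: round bar 14 mm thick, 26 mm long along the fixture's y, on the 12 mm wide finger arm; pinch its flat ends from above and it can turn between the fingers. Finger down: 70 mm above the bench, 40 mm in x from the seat's centre. Arc of 42 mm about finger_hinge: 40 mm to -x and 14 mm above it when down, 23 mm to +x and 36 mm above it at 1.8 rad.
- finger_hinge (a point): Hinge axis of the finger, on the fixture: 80 mm in x from the seat's centre and 56 mm above the bench; the axis runs along the fixture's y.
- plate: Loose brass plate 70 (x) x 46 (y) x 6 mm, about 140 g, copper-coloured wheels marked on its face. Origin: centre of its underside; z up. It lies on the fixture's seat, long side along the fixture's x, and overhangs the seat 6 mm on each y side, so it can be gripped across its 46 mm width from above.
- nest: Fixed orange nest, the empty one: foot 110 x 56 x 8 mm, block 86 (x) x 34 (y), its top 30 mm above the bench, end lips 5 thick, 4 high, 76 mm apart; y sides open. Origin: on the bench under the block's centre; x along the long side, z up. The plate goes on top, long side along x (either way round), overhanging equally on both y sides.
- nest_grey: Fixed grey nest of the same shape, holding an aluminium plate. Not used.
- nest_blue: Fixed blue nest of the same shape, holding an aluminium plate. Not used.
- spare_a: Loose aluminium plate of the same size in the grey nest; leave it. Origin: centre of its underside.
- spare_b: Loose aluminium plate of the same size in the blue nest; leave it. Origin: centre of its underside.
- dome: Clear bluish dust-cover dome, 72 mm across, 62 mm high; leave it. Origin: centre of its underside.
- dish: White bowl, 64 mm across, 18 mm high; leave it. Origin: centre of its underside.
- loupe: Black eye loupe, 34 mm across, 30 mm high; leave it. Origin: centre of its underside.
- driver: Yellow screwdriver, 130 mm long, lying; leave it. Origin: under its middle.
- tweezers: Steel tweezers, 90 mm long, 8 mm high, lying; leave them. Origin: near their middle, on the bench.
- oil: Amber jar, 32 mm across, 60 mm high; leave it. Origin: centre of its underside.
Mind the look-alikes: they are no part of the job. What is meant by the clamp is not blue, and is the larger of those in its own colour.

How it is judged:
On the way, in this order (a step that is already met when the one before it is completed fails the run):
1. the finger is raised past 1.3 rad with the plate still in its seat (value of joint finger above 1.3 rad and distance of plate from where it was at the start of the episode below 0.012 m), for 0.2 s.
2. the plate is lifted clear of the fixture with the finger up (z of plate in the frame of clamp above 0.05 m and value of joint finger above 1.3 rad), for 0.1 s.
At the end, for the whole second after the job is handed in: The brass plate lies still and flat (tilt under 0.06 rad), face up, on the orange nest's block between its end lips: within 5.5 mm of centre along the nest's x, 9 mm along y, its underside 27 to 32.5 mm above the bench, its long side within 0.14 rad of the nest's; the finger stands up past 1.3 rad (x of plate in the frame of nest between -0.0055 and 0.0055 m and y of plate in the frame of nest between -0.009 and 0.009 m and z of plate in the frame of nest between 0.027 and 0.0325 m and angle between the x axis of plate and the x axis of nest, either way round below 0.14 rad and angle between plate's own z axis and vertical below 0.06 rad and linear speed of plate below 0.02 m/s and value of joint finger above 1.3 rad); the robot touches nothing.
It fails at once if the plate is shifted more than 12 mm while the finger is not up (below 0.9 rad) (distance of plate from where it was at the start of the episode above 0.012 m and value of joint finger below 0.9 rad).
It fails at once if the plate is dropped: it falls free faster than 0.45 m/s (a drop of about 10 mm) (contact force between plate and anything else below 0.01 N and linear speed of plate above 0.45 m/s).
It fails at once if another loose thing on the bench is moved more than 20 mm (distance of any of spare_a, spare_b, dome, dish, loupe, driver, tweezers, oil from where it was at the start of the episode above 0.02 m).
It also fails if it takes over 56 s, if anything falls off the work surface, if the arm or the gripper's body presses on something with over 40 N, if the wrist force passes 120 N, or if a joint passes its speed limit or range.

## Working session

There is one attempt and no reset: what is moved stays moved. The work goes in short steps, Python scripts to look and compute and a shell command to move; the robot and the scene stay as the last step left them, time stands still between calls to the robot, and variables do not carry over. Pictures are saved under pics/ and viewed, and the job is handed in when it is done.

```bash
ls; mkdir -p pics; cat > h.py <<'E'
import numpy as np,cv2,pickle
from rig import robot
def snap(n,tag):
    o=robot.get_obs(); c=robot.camera(n); cv2.imwrite(f'pics/{tag}.png',c['img'][:,:,::-1]); pickle.dump((c,o),open(f'pics/{tag}.pkl','wb')); return c,o
def ray(c,uv):
    d=np.linalg.inv(c['K'])@np.array([uv[0],uv[1],1.]); R=c['R'];return -R.T@c['t'], R.T@d
def atz(c,uv,z):
    p,d=ray(c,uv); return p+d*(z-p[2])/d[2]
def proj(c,X):
    x=c['R']@np.asarray(X)+c['t']; x=c['K']@x; return x[:2]/x[2]
E
python3 - <<'E'
from h import *
for n in ['scene','top']:
    c,o=snap(n,n+'0')
    print(n,c['K'].tolist(),(-c['R'].T@c['t']).round(3), c['R'].round(3).tolist())
    for t in ['clamp','finger','finger_grip','plate','nest','dome','oil']:
        for r in robot.spot_in(c,t): print(t,np.round(r['at']),round(r['conf'],2), end='; ')
        print()
print(o)
E
```

```text
pics
scene [[519.5543136405772, 0.0, 270.9659053106469], [0.0, 519.5543136405772, 207.88856768805212], [0.0, 0.0, 1.0]] [1.468 0.524 1.049] [[-0.607, 0.795, 0.01], [0.505, 0.395, -0.768], [-0.614, -0.461, -0.641]]
clamp [186. 228.] 0.72; clamp [212. 255.] 0.68; clamp [256. 328.] 0.62; 
finger [180. 228.] 0.39; 
finger_grip [214. 256.] 0.75; finger_grip [181. 228.] 0.61; finger_grip [136. 199.] 0.57; finger_grip [204. 252.] 0.4; 
plate [194. 262.] 0.59; 
nest [282. 369.] 0.61; 
dome [311. 323.] 0.79; 
oil [344. 378.] 0.6; oil [247. 327.] 0.25; 
top [[440.707616620548, 0.0, 283.8154093162357], [0.0, 440.707616620548, 205.204749456657], [0.0, 0.0, 1.0]] [ 0.474 -0.182  1.366] [[-0.029, -0.999, -0.031], [-0.999, 0.03, -0.036], [0.037, 0.03, -0.999]]
clamp [218. 362.] 0.97; clamp [256. 443.] 0.8; clamp [203. 317.] 0.66; clamp [204. 143.] 0.62; clamp [139. 140.] 0.62; 

finger_grip [199. 318.] 0.61; finger_grip [213. 364.] 0.51; 

nest [198. 183.] 0.85; 
dome [145. 195.] 0.83; 

{'time': 0.4, 'q': array([-1.29153068e+00,  5.27665182e-01,  1.43287972e+00,  2.76306708e-05,
        1.18140338e+00, -1.78476447e-01]), 'joint_velocities': array([-2.95944029e-05, -1.21316503e-03, -1.05350015e-03,  3.22483395e-04,
       -7.04930273e-04, -3.87549130e-04]), 'joint_torque': array([-4.29898755e-04, -4.39503157e+01, -1.76657850e+01,  6.32694829e-02,
        5.30279253e-02, -7.91306024e-05]), 'position': array([ 0.27621336, -0.56051092,  0.23038949]), 'tool_rot': array([-0.16042077,  0.68879452, -0.68854247,  0.16042616]), 'ft_force': array([ 1.23376815, -0.5341647 ,  0.10035014]), 'moment': array([ 0.03786666,  0.01316835, -0.03576989]), 'grip_width': 0.08686268194159107}
```

View pics/scene0.png

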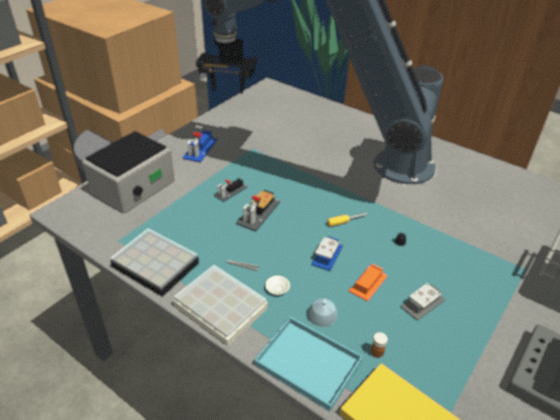

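View pics/top0.png

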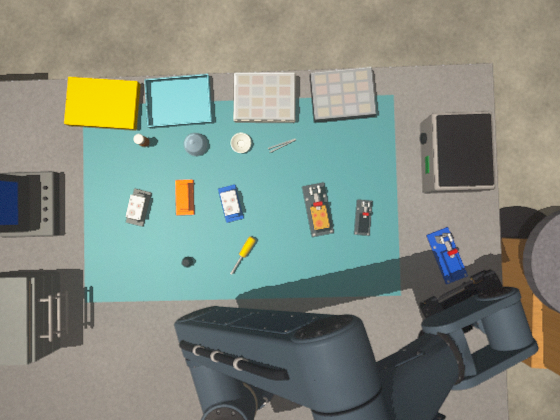

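```bash
python3 - <<'E'
import cv2
a=cv2.imread('pics/top0.png')[120:300,240:480]; cv2.imwrite('pics/top0c.png',cv2.resize(a,None,fx=3.3,fy=3.3,interpolation=cv2.INTER_CUBIC))
a=cv2.imread('pics/scene0.png')[100:310,170:410]; cv2.imwrite('pics/scene0c.png',cv2.resize(a,None,fx=2.85,fy=2.85,interpolation=cv2.INTER_CUBIC))
E
```

```text
(no output)
```

View pics/top0c.png

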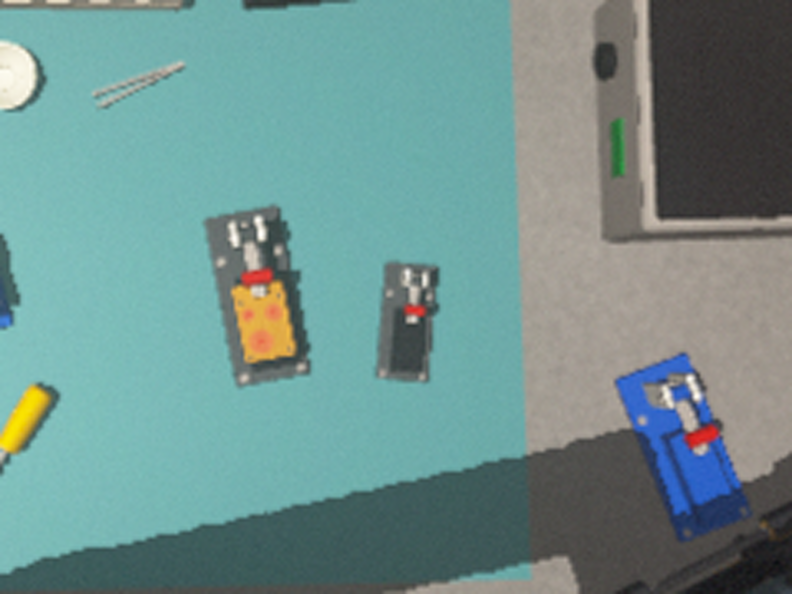

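View pics/scene0c.png

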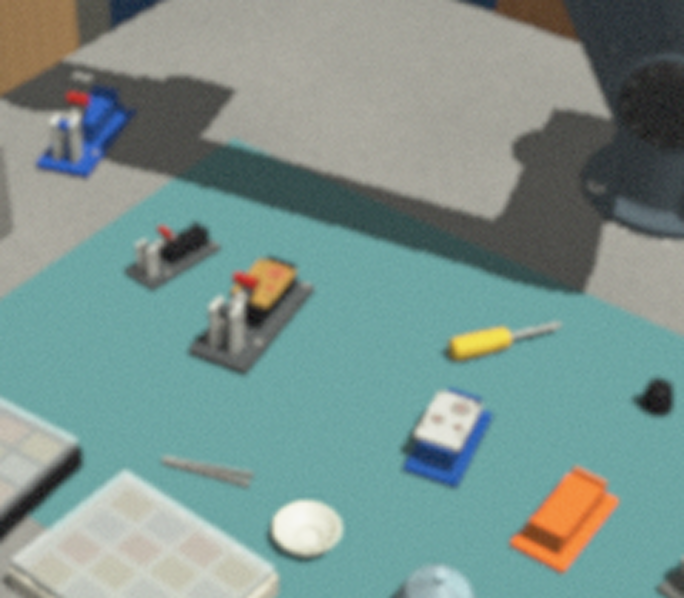

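The look-alikes for the clamp in the top view (col,row) are the dark fixture with the brass plate (317,208), a smaller dark one that is empty (363,218), and a blue one (443,256). I choose (317,208): it isn't blue, and it's the larger of the dark pair. Nests: orange and empty at (184,198), blue at (231,203), grey at (138,207).

```bash
cat >> h.py <<'E'
def fitpose(c,poly_uv_init=None,local=None,z=0,mask=None):
    pass
E
python3 - <<'E'
from h import *
c,o=pickle.load(open('pics/top0.pkl','rb'))
cr=lambda x,y:(240+(x+.5)/3.3-.5,120+(y+.5)/3.3-.5)
P=[atz(c,cr(*p),.010) for p in [(205,218),(278,206),(310,375),(240,386)]]
for p in P: print(p.round(4))
ctr=np.mean(P,0); ax=(P[0]+P[1]-P[2]-P[3])/2; print('len',np.linalg.norm(ax),'wid',np.linalg.norm(P[0]-P[1]),np.linalg.norm(P[2]-P[3])); yaw=np.arctan2(ax[1],ax[0]); ex=ax/np.linalg.norm(ax)
org=ctr-ex*.025; print('clamp',org,yaw)
R=np.array([[np.cos(yaw),-np.sin(yaw),0],[np.sin(yaw),np.cos(yaw),0],[0,0,1]])
b=org.copy();b[2]=0
img=c['img']
g=cv2.cvtColor(img,cv2.COLOR_RGB2HSV)
# grip red
m=((g[...,0]<6)|(g[...,0]>174))&(g[...,1]>190)&(g[...,2]>120); m[:, :300]=0;m[:,335:]=0
ys,xs=np.nonzero(m);print('red px',len(xs),xs.mean(),ys.mean(),'pred',proj(c,b+R@[.04,0,.07]), 'grip world',atz(c,(xs.mean(),ys.mean()),.075))
# brass
m=(g[...,0]>12)&(g[...,0]<28)&(g[...,1]>120);m[:, :300]=0;m[:,335:]=0
ys,xs=np.nonzero(m);print('brass',len(xs),xs.mean(),ys.mean(),atz(c,(xs.mean(),ys.mean()),.042))
# orange nest
m=((g[...,0]>4)&(g[...,0]<16)&(g[...,1]>150)).astype(np.uint8);m[:, :165]=0;m[:,205:]=0;m[:160]=0;m[230:]=0
ys,xs=np.nonzero(m);r=cv2.minAreaRect(np.stack([xs,ys],1).astype(np.float32));print(r)
for p in cv2.boxPoints(r): print(atz(c,p,.008).round(4))
print('nest ctr',atz(c,r[0],.01))
E
```

```text
[ 0.5822 -0.1984  0.01  ]
[ 0.5913 -0.2667  0.01  ]
[ 0.4332 -0.2914  0.01  ]
[ 0.4248 -0.2262  0.01  ]
len 0.15990967170357184 wid 0.06893561867669555 0.06569783738643283
clamp [ 0.48323433 -0.24976784  0.01      ] 0.16459846064206574
red px 9 318.3333333333333 203.22222222222223 pred [317.83587653 203.80949382] grip world [ 0.52418003 -0.24448412  0.075     ]
brass 290 319.78620689655173 217.14827586206897 [ 0.48358943 -0.24911214  0.042     ]
((184.5, 197.0), (34.0, 17.0), 90.0)
[0.6124 0.1924 0.008 ]
[0.6107 0.1391 0.008 ]
[0.5049 0.1413 0.008 ]
[0.5065 0.1944 0.008 ]
nest ctr [0.55840156 0.16625528 0.01      ]
```

```bash
cat >> h.py <<'E'
from scipy.spatial.transform import Rotation as Ro
YAW=0.1646; ORG=np.array([.4832,-.2498,0])
def RF(yaw): return Ro.from_euler('z',yaw).as_matrix()
def down(jawdir):  # tool y down, z along jawdir
    z=np.array(jawdir)/np.linalg.norm(jawdir); y=np.array([0,0,-1.]); return np.stack([np.cross(y,z),y,z],1)
def rel(target,jawdir,both=False):
    o=robot.get_obs(); R0=Ro.from_quat(o['tool_rot']).as_matrix()
    for s in ([1,-1] if both else [1]):
        J=np.array(jawdir)*s
        if not both and R0[:,2]@J<0: J=-J
        R1=down(J)
        print('turn deg(tool)',np.degrees(Ro.from_matrix(R0.T@R1).as_rotvec()).round(2),'shift in cur tool(mm)',(1e3*R0.T@(np.array(target)-o['position'])).round(1),'shift in target tool(mm)',(1e3*R1.T@(np.array(target)-o['position'])).round(1))
    print('pos',o['position'].round(4),'F',o['ft_force'].round(1),'w',round(o['grip_width'],4),'t',o['time'],'q6',o['q'][5].round(2),'fixture xyz(mm)',(1e3*RF(YAW).T@(o['position']-ORG)).round(1))
def fx(x,y,z): return ORG+RF(YAW)@np.array([x,y,z])
E
python3 - <<'E'
from h import *
o=robot.get_obs(); print(Ro.from_quat(o['tool_rot']).as_matrix().round(3))
rel(fx(.02,0,.22),RF(YAW)[:,1],True)
print(robot.camera('wrist')['T_tool_cam'])
E
```

```text
[[-0.897  0.     0.442]
 [-0.442 -0.    -0.897]
 [ 0.    -1.     0.   ]]
turn deg(tool) [-0.000e+00 -1.632e+02  1.000e-02] shift in cur tool(mm) [-342.2   10.6 -181.6] shift in target tool(mm) [275.1  10.6 272.7]
turn deg(tool) [-0.  16.8 -0. ] shift in cur tool(mm) [-342.2   10.6 -181.6] shift in target tool(mm) [-275.1   10.6 -272.7]
pos [ 0.2763 -0.5606  0.2306] F [ 0.1 -0.  -0.2] w 0.0871 t 0.8 q6 -0.18 fixture xyz(mm) [-255.1 -272.7  230.6]
[[-4.61577795e-04  9.69369261e-01  2.45607457e-01 -6.64057406e-02]
 [ 1.43178320e-03 -2.45606591e-01  9.69368533e-01 -1.55053694e-01]
 [ 9.99998868e-01  7.99095622e-04 -1.27456008e-03  5.97461270e-04]
 [ 0.00000000e+00  0.00000000e+00  0.00000000e+00  1.00000000e+00]]
```

```bash
python3 -m crank '[[[0,8.4,0,0,0,0,100],[0,8.4,0,0,0,0,100],[0,0,0,-0.04,0,-0.04,100],[0,0,0,-0.04,0,-0.04,100],[0,0,0,-0.04,0,-0.04,100]]]' 30; python3 -m crank '[[[0,0,0,-0.04,0.0,-0.04,100],[0,0,0,-0.04,0,-0.04,100],[0,0,0,-0.04,0.01,-0.04,100],[0,0,0,-0.035,0,-0.033,100],[0,0,0,0,0,0,100]]]'
python3 - <<'E'
from h import *
rel(fx(.02,0,.22),RF(YAW)[:,1])
c,o=snap('wrist','w1')
E
```

```text
time: 1.48
position: [0.3757, -0.4214, 0.2306]
tool_rot: [0.058, -0.705, 0.705, -0.058]
ft_force: [0.2, -0.7, -0.3]
grip_width: 0.087
time: 2.1
position: [0.5043, -0.2433, 0.2206]
tool_rot: [-0.06, 0.705, -0.704, 0.06]
ft_force: [-0.6, -0.6, -0.2]
grip_width: 0.0867
turn deg(tool) [ 0.03  0.3  -0.02] shift in cur tool(mm) [1.9 0.6 2.9] shift in target tool(mm) [1.9 0.6 2.9]
pos [ 0.5043 -0.2433  0.2206] F [-0.6 -0.6 -0.2] w 0.0867 t 2.1 q6 0.75 fixture xyz(mm) [ 21.9   2.9 220.6]
```

View pics/w1.png

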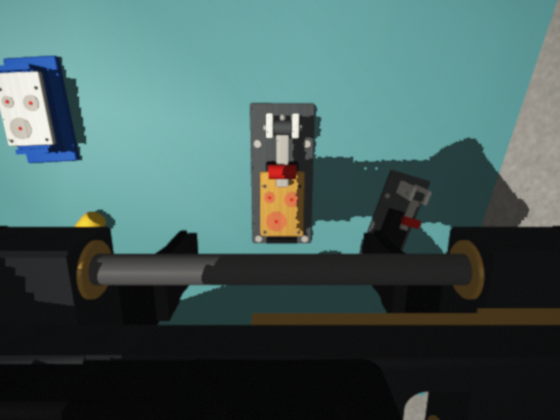

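```bash
cat >> h.py <<'E'
def wristcam(c,o):
    T=np.eye(4);T[:3,:3]=Ro.from_quat(o['tool_rot']).as_matrix();T[:3,3]=o['position']
    W=T@c['T_tool_cam']; c=dict(c); c['R']=W[:3,:3].T; c['t']=-c['R']@W[:3,3]; return c
def F(p): return (1e3*RF(YAW).T@(p-ORG)).round(1)
E
python3 - <<'E'
from h import *
c,o=pickle.load(open('pics/w1.pkl','rb')); c=wristcam(c,o)
a=c['img'][90:260,230:340,::-1]; cv2.imwrite('pics/w1c.png',cv2.resize(a,None,fx=3.5,fy=3.5,interpolation=cv2.INTER_CUBIC))
g=cv2.cvtColor(c['img'],cv2.COLOR_RGB2HSV)
m=((g[...,0]<6)|(g[...,0]>174))&(g[...,1]>190)&(g[...,2]>100); m[:, :260]=0;m[:,305:]=0;m[185:]=0
ys,xs=np.nonzero(m);print('red',xs.min(),xs.max(),ys.min(),ys.max(), F(atz(c,(xs.mean(),ys.mean()),.072)))
m=((g[...,0]>12)&(g[...,0]<28)&(g[...,1]>120)).astype(np.uint8);m[:, :250]=0;m[:,315:]=0;m[:165]=0;m[242:]=0
ys,xs=np.nonzero(m);r=cv2.minAreaRect(np.stack([xs,ys],1).astype(np.float32));print(r,F(atz(c,r[0],.042)));
for p in cv2.boxPoints(r): print(F(atz(c,p,.042)))
for x,y,z in [(.105,.035,.01),(.105,-.035,.01),(-.055,-.035,.01),(-.055,.035,.01),(.04,.013,.07),(.04,-.013,.07),(.08,0.009,.066)]: print((x,y,z),proj(c,fx(x,y,z)).round(1))
E
```

```text
red 268 284 165 178 [42.2  6.6 72. ]
((281.9999694824219, 203.49996948242188), (43.99999237060547, 64.99998474121094), 0.0) [ 3.3  0.5 42. ]
[-33.   23.9  42. ]
[37.6 23.3 42. ]
[ 37.8 -21.8  42. ]
[-32.7 -23.5  42. ]
(0.105, 0.035, 0.01) [250.3 103.8]
(0.105, -0.035, 0.01) [315.7 104.2]
(-0.055, -0.035, 0.01) [311.3 244.5]
(-0.055, 0.035, 0.01) [252.5 244.1]
(0.04, 0.013, 0.07) [269.1 173. ]
(0.04, -0.013, 0.07) [296.7 173.2]
(0.08, 0.009, 0.066) [273.5 129.4]
```

View pics/w1c.png

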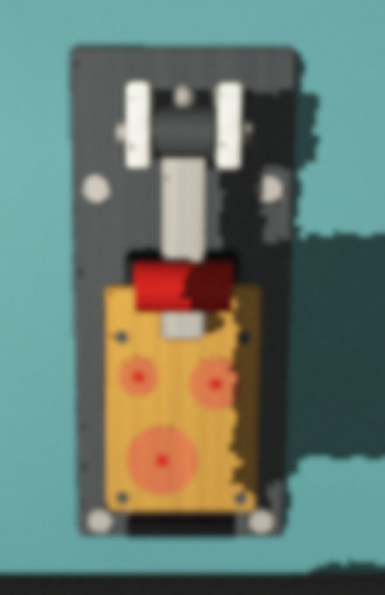

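```bash
sed -i 's/ORG=np.array(\[.4832,-.2498,0\])/ORG=np.array([.4843,-.2492,0])/' h.py
python3 - <<'E'
from h import *
rel(fx(.04,0,.064),RF(YAW)[:,1])
E
```

```text
turn deg(tool) [-0.02  0.2   0.01] shift in cur tool(mm) [-20.4 156.6   1. ] shift in target tool(mm) [-20.4 156.6   1. ]
pos [ 0.5035 -0.245   0.2206] F [ 0.1 -0.4 -0.4] w 0.0874 t 2.15 q6 0.75 fixture xyz(mm) [ 19.6   1.  220.6]
```

```bash
python3 -m crank '[[[0,0,0,-0.0204,0,0.001,55],[0,0,0,0,0.04,0,55],[0,0,0,0,0.04,0,55],[0,0,0,0,0.03,0,55],[0,0,0,0,0,0,55]]]' 30
python3 - <<'E'
from h import *
rel(fx(.04,0,.064),RF(YAW)[:,1])
c,o=snap('wrist','w2')
c=wristcam(c,o); print(proj(c,fx(.04,.013,.07)),proj(c,fx(.04,-.013,.07)))
E
```

```text
time: 2.78
position: [0.5209, -0.2443, 0.1085]
tool_rot: [-0.059, 0.706, -0.704, 0.056]
ft_force: [-0.5, 0.1, 0.8]
grip_width: 0.0501
turn deg(tool) [ 0.21 -0.11  0.24] shift in cur tool(mm) [-3.3 44.5 -1. ] shift in target tool(mm) [-3.1 44.5 -1.1]
pos [ 0.5209 -0.2443  0.1085] F [-0.5  0.1  0.8] w 0.0501 t 2.775 q6 0.78 fixture xyz(mm) [ 36.9  -1.1 108.5]
[256.69627706 225.1733475 ] [298.59655912 225.17797349]
```

View pics/w2.png

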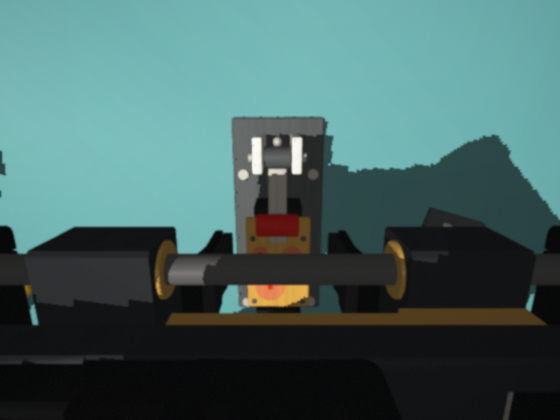

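Red grip at cols 256–299, row ~225, which matches the prediction (257–299, 225). Jaws straddle it.

```bash
python3 - <<'E'
from h import *
rel(fx(.04,0,.064),RF(YAW)[:,1])
E
python3 -m crank '[[[0,0,0,0,0.022,0,55],[0,0,0,0,0.020,0,55],[0,0,0,0,0,0,55],[0,0,0,0,0,0,55],[0,0,0,0,0,0,55]]]' 30
python3 - <<'E'
from h import *
rel(fx(.04,0,.064),RF(YAW)[:,1])
E
```

```text
turn deg(tool) [ 0.06 -0.1   0.08] shift in cur tool(mm) [-2.  46.1 -2. ] shift in target tool(mm) [-1.9 46.1 -2. ]
pos [ 0.5222 -0.2449  0.1101] F [-0.8 -0.3  0.8] w 0.0492 t 2.825 q6 0.78 fixture xyz(mm) [ 38.1  -2.  110.1]
time: 3.45
position: [0.5239, -0.2446, 0.07]
tool_rot: [0.057, -0.704, 0.705, -0.059]
ft_force: [0.3, -0.4, -0.3]
grip_width: 0.0481
turn deg(tool) [-0.11 -0.01 -0.11] shift in cur tool(mm) [-0.2  6.  -2. ] shift in target tool(mm) [-0.2  6.  -2. ]
pos [ 0.5239 -0.2446  0.07  ] F [ 0.3 -0.4 -0.3] w 0.0481 t 3.45 q6 0.78 fixture xyz(mm) [39.8 -2.  70. ]
```

```bash
python3 -m crank '[[[0,0,0,0,0.005,-0.0015,45],[0,0,0,0,0,0,28],[0,0,0,0,0,0,20],[0,0,0,0,0,0,20],[0,0,0,0,0,0,20]]]' 30
python3 - <<'E'
from h import *
rel(fx(.04,0,.064),RF(YAW)[:,1])
E
```

```text
time: 4.08
position: [0.5227, -0.2421, 0.0635]
tool_rot: [-0.058, 0.705, -0.705, 0.058]
ft_force: [1.1, 1.2, -0.2]
grip_width: 0.0259
turn deg(tool) [ 0.03 -0.    0.01] shift in cur tool(mm) [-0.9 -0.5  0.7] shift in target tool(mm) [-0.9 -0.5  0.7]
pos [ 0.5227 -0.2421  0.0635] F [ 1.1  1.2 -0.2] w 0.0259 t 4.075 q6 0.78 fixture xyz(mm) [39.1  0.7 63.5]
```

```bash
python3 - <<'E'
import numpy as np
th=np.linspace(0,1.8,21); a=np.arctan2(14,-40)-th; r=42.4
x=r*np.cos(a);z=r*np.sin(a)
for k in range(20): print(k,round(th[k+1],2),'dx',(-(x[k+1]-x[k])).round(2),'dy',(-(z[k+1]-z[k])).round(2), 'fix',80+x[k+1].round(1),56+z[k+1].round(1))
E
```

```text
0 0.09 dx -1.42 dy -3.54 fix 41.4 73.5
1 0.18 dx -1.73 dy -3.4 fix 43.1 76.9
2 0.27 dx -2.03 dy -3.23 fix 45.2 80.2
3 0.36 dx -2.31 dy -3.03 fix 47.5 83.2
4 0.45 dx -2.58 dy -2.81 fix 50.1 86.0
5 0.54 dx -2.82 dy -2.57 fix 52.9 88.6
6 0.63 dx -3.04 dy -2.31 fix 55.9 90.9
7 0.72 dx -3.23 dy -2.02 fix 59.1 92.9
8 0.81 dx -3.4 dy -1.72 fix 62.6 94.6
9 0.9 dx -3.54 dy -1.41 fix 66.1 96.1
10 0.99 dx -3.66 dy -1.09 fix 69.8 97.1
11 1.08 dx -3.74 dy -0.75 fix 73.5 97.9
12 1.17 dx -3.79 dy -0.42 fix 77.3 98.3
13 1.26 dx -3.81 dy -0.07 fix 81.1 98.4
14 1.35 dx -3.81 dy 0.27 fix 84.9 98.1
15 1.44 dx -3.77 dy 0.61 fix 88.7 97.5
16 1.53 dx -3.7 dy 0.95 fix 92.4 96.6
17 1.62 dx -3.6 dy 1.28 fix 96.0 95.3
18 1.71 dx -3.47 dy 1.59 fix 99.4 93.7
19 1.8 dx -3.31 dy 1.9 fix 102.7 91.8
```

```bash
python3 -m crank '[[[0,0,0,-0.0014,-0.0035,0,20],[0,0,0,-0.0017,-0.0034,0,20],[0,0,0,-0.0020,-0.0032,0,20],[0,0,0,-0.0023,-0.0030,0,20],[0,0,0,-0.0026,-0.0028,0,20]]]' 35
python3 - <<'E'
from h import *
rel(fx(.0501,0,.080),RF(YAW)[:,1])
snap('scene','s1')
E
```

```text
time: 4.7
position: [0.531, -0.2405, 0.0791]
tool_rot: [-0.06, 0.705, -0.704, 0.057]
ft_force: [-3.8, -4.0, -13.3]
grip_width: 0.0258
turn deg(tool) [0.1  0.04 0.23] shift in cur tool(mm) [-2.6 -0.9  0.9] shift in target tool(mm) [-2.6 -0.9  0.9]
pos [ 0.531  -0.2405  0.0791] F [ -3.8  -4.  -13.3] w 0.0258 t 4.7 q6 0.79 fixture xyz(mm) [47.5  0.9 79.1]
```

```bash
python3 - <<'E'
from h import *
c,o=snap('scene','s2')
a=c['img'][150:250,190:310,::-1]; cv2.imwrite('pics/s2c.png',cv2.resize(a,None,fx=5,fy=5,interpolation=cv2.INTER_CUBIC))
rel(fx(.0501,0,.080),RF(YAW)[:,1])
E
```

```text
turn deg(tool) [0.08 0.04 0.17] shift in cur tool(mm) [-2.2 -0.4  0.9] shift in target tool(mm) [-2.2 -0.4  0.9]
pos [ 0.5314 -0.2405  0.0796] F [ -3.9  -2.3 -11. ] w 0.0256 t 4.8 q6 0.79 fixture xyz(mm) [47.9  0.9 79.6]
```

View pics/s2c.png

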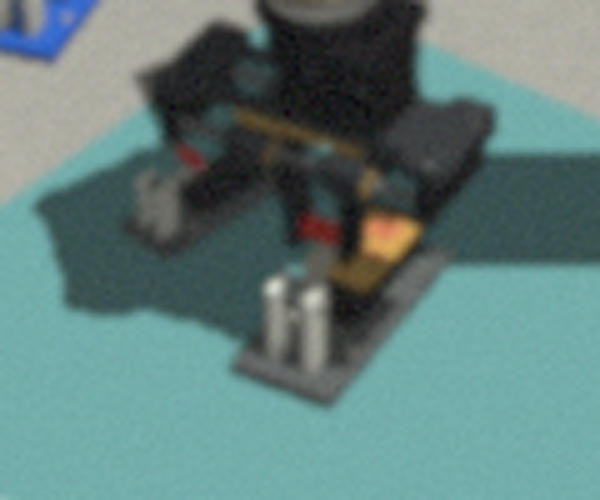

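The red grip (crop 318,230) has risen between the jaws and the plate is still seated. I'll continue along the arc.

```bash
python3 -m crank '[[[0,0,0,-0.0028,-0.0026,0.0004,20],[0,0,0,-0.0030,-0.0023,0,20],[0,0,0,-0.0032,-0.0020,0,20],[0,0,0,-0.0034,-0.0017,0,20],[0,0,0,-0.0035,-0.0014,0,20]]]' 35
python3 - <<'E'
from h import *
rel(fx(.0661,0,.090),RF(YAW)[:,1])
E
```

```text
time: 5.42
position: [0.5448, -0.2382, 0.0903]
tool_rot: [-0.061, 0.705, -0.704, 0.056]
ft_force: [-11.2, -4.0, -2.8]
grip_width: 0.0252
turn deg(tool) [0.15 0.09 0.44] shift in cur tool(mm) [-4.6  0.2  0.9] shift in target tool(mm) [-4.6  0.3  0.9]
pos [ 0.5448 -0.2382  0.0903] F [-11.2  -4.   -2.8] w 0.0252 t 5.425 q6 0.81 fixture xyz(mm) [61.5  0.9 90.3]
```

```bash
python3 -m crank '[[[0,0,0,-0.0040,-0.0004,0.0003,20],[0,0,0,-0.0040,-0.0003,0,20],[0,0,0,-0.0040,-0.0003,0,20],[0,0,0,-0.0040,0,0,20],[0,0,0,-0.0040,0.0003,0,20]]]' 35
python3 - <<'E'
from h import *
rel(fx(.0849,0,.092),RF(YAW)[:,1])
c,o=snap('scene','s3')
a=c['img'][150:250,190:310,::-1]; cv2.imwrite('pics/s3c.png',cv2.resize(a,None,fx=5,fy=5,interpolation=cv2.INTER_CUBIC))
E
```

```text
time: 6.05
position: [0.5673, -0.2346, 0.0942]
tool_rot: [-0.059, 0.705, -0.704, 0.058]
ft_force: [-5.7, 2.2, 9.9]
grip_width: 0.0255
turn deg(tool) [0.07 0.01 0.07] shift in cur tool(mm) [-0.7  2.2  0.8] shift in target tool(mm) [-0.7  2.2  0.8]
pos [ 0.5673 -0.2346  0.0942] F [-5.7  2.2  9.9] w 0.0255 t 6.05 q6 0.83 fixture xyz(mm) [84.2  0.8 94.2]
```

View pics/s3c.png

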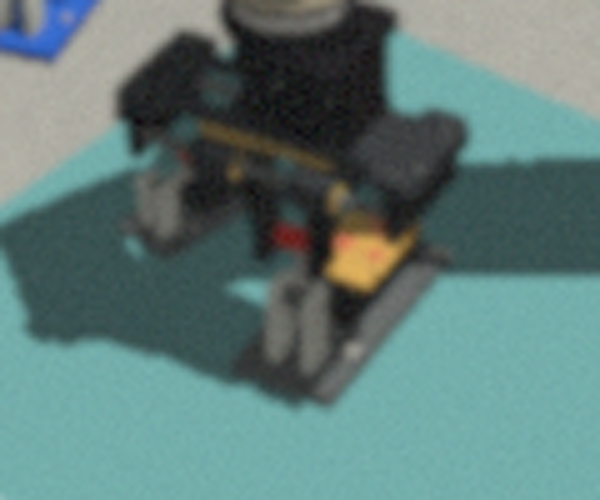

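```bash
python3 -m crank '[[[0,0,0,-0.0036,0.0008,0.0003,20],[0,0,0,-0.0036,0.0010,0,20],[0,0,0,-0.0034,0.0013,0,20],[0,0,0,-0.0033,0.0016,0,20],[0,0,0,-0.0030,0.0016,0,20]]]' 35
python3 - <<'E'
from h import *
rel(fx(.1027,0,.086),RF(YAW)[:,1])
E
```

```text
time: 6.72
position: [0.5879, -0.2313, 0.0884]
tool_rot: [-0.055, 0.705, -0.705, 0.06]
ft_force: [-0.4, 5.8, 7.2]
grip_width: 0.0256
turn deg(tool) [-0.   -0.06 -0.4 ] shift in cur tool(mm) [2.4 2.4 0.6] shift in target tool(mm) [2.4 2.4 0.6]
pos [ 0.5879 -0.2313  0.0884] F [-0.4  5.8  7.2] w 0.0256 t 6.725 q6 0.85 fixture xyz(mm) [105.1   0.6  88.4]
```

```bash
python3 -m crank '[[[0,0,0,0,0,0,50],[0,0,0,0,0,0,60],[0,0,0,0,0,0,60],[0,0,0,0,-0.02,0,60],[0,0,0,0,-0.045,0,60]]]' 35
python3 - <<'E'
from h import *
c,o=snap('scene','s4')
a=c['img'][150:250,190:310,::-1]; cv2.imwrite('pics/s4c.png',cv2.resize(a,None,fx=5,fy=5,interpolation=cv2.INTER_CUBIC))
rel(fx(.1027,0,.086),RF(YAW)[:,1])
E
```

```text
time: 7.35
position: [0.5834, -0.2325, 0.1474]
tool_rot: [-0.059, 0.706, -0.704, 0.056]
ft_force: [1.0, 0.1, -0.1]
grip_width: 0.052
turn deg(tool) [-0.32 -0.02 -0.38] shift in cur tool(mm) [ 2.1 69.2 -3.2] shift in target tool(mm) [ 1.6 69.2 -2.8]
pos [ 0.5876 -0.2348  0.1552] F [ 1.7 -0.6  3.9] w 0.0519 t 7.4 q6 0.85 fixture xyz(mm) [104.3  -2.8 155.2]
```

View pics/s4c.png

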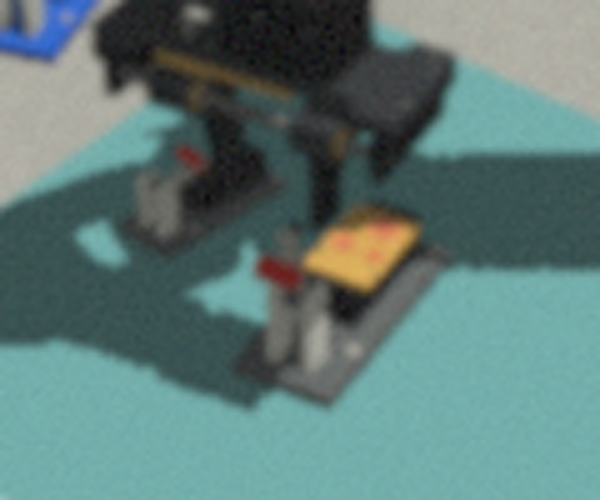

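Released. The finger stays up: grip at crop (278,272), leaning back, with the plate fully exposed. Next I move over the plate.

```bash
python3 -m crank '[[[0,0,0,0,-0.045,-0.001,100],[0,0,0,0.04,0,-0.001,100],[0,0,0,0.045,0,-0.001,100],[0,0,0,0,0,0,100],[0,0,0,0,0,0,100]]]' 35
python3 - <<'E'
from h import *
c,o=snap('wrist','w3')
rel(fx(0,0,.039-.011),RF(YAW)[:,1])
c=wristcam(c,o)
g=cv2.cvtColor(c['img'],cv2.COLOR_RGB2HSV)
m=((g[...,0]>9)&(g[...,0]<28)&(g[...,1]>110)&(g[...,2]>60)).astype(np.uint8);m[:, :235]=0;m[:,330:]=0;m[:120]=0;m[250:]=0
n,l,s,ce=cv2.connectedComponentsWithStats(m); k=1+np.argmax(s[1:,4]); print(s[k])
ys,xs=np.nonzero(l==k);r=cv2.minAreaRect(np.stack([xs,ys],1).astype(np.float32));print(r,F(atz(c,r[0],.042)));
for p in cv2.boxPoints(r): print(F(atz(c,p,.042)))
for x,y in [(.035,.023),(.035,-.023),(-.035,-.023),(-.035,.023)]: print(proj(c,fx(x,y,.042)).round(1))
for x,y,z in [(.105,.035,.01),(.105,-.035,.01),(-.055,-.035,.01),(-.055,.035,.01)]: print((x,y,z),proj(c,fx(x,y,z)).round(1))
E
```

```text
time: 8.02
position: [0.5015, -0.2448, 0.1943]
tool_rot: [0.057, -0.704, 0.705, -0.058]
ft_force: [0.4, 0.7, 0.0]
grip_width: 0.0856
turn deg(tool) [-0.08 -0.02 -0.1 ] shift in cur tool(mm) [ 18.3 166.2   1.3] shift in target tool(mm) [ 18.1 166.2   1.5]
pos [ 0.5019 -0.2447  0.1942] F [-0.2 -0.4 -0.2] w 0.0864 t 8.075 q6 0.75 fixture xyz(mm) [ 18.1   1.5 194.2]
[ 257  172   48   72 3108]
((280.4999694824219, 207.49996948242188), (46.99999237060547, 70.99998474121094), 0.0) [ 2.   0.5 42. ]
[-34.7  24.   42. ]
[36.7 22.7 42. ]
[ 36.7 -21.7  42. ]
[-34.7 -23.   42. ]
[256.7 173.8]
[305.3 173.8]
[304.  243.2]
[258.  243.3]
(0.105, 0.035, 0.01) [245.6  98.6]
(0.105, -0.035, 0.01) [316.3  98.6]
(-0.055, -0.035, 0.01) [312.4 249.7]
(-0.055, 0.035, 0.01) [249.3 249.7]
```

View pics/w3.png

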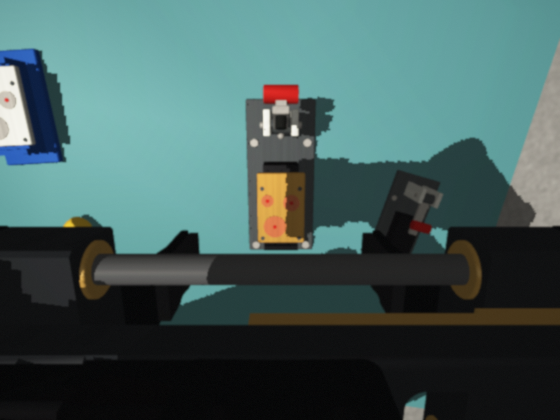

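```bash
python3 -m crank '[[[0,0,0,0.0175,0,0.0015,100],[0,0,0,0,0.045,0,100],[0,0,0,0,0.045,0,100],[0,0,0,0,0.035,0,100],[0,0,0,0,0,0,90]]]' 35
python3 - <<'E'
from h import *
rel(fx(.001,0,.031),RF(YAW)[:,1])
E
```

```text
time: 8.7
position: [0.4816, -0.2472, 0.0664]
tool_rot: [-0.06, 0.706, -0.703, 0.056]
ft_force: [-1.1, -0.8, 1.1]
grip_width: 0.0829
turn deg(tool) [0.29 0.01 0.27] shift in cur tool(mm) [-3.5 35.4  2.6] shift in target tool(mm) [-3.4 35.4  2.4]
pos [ 0.4816 -0.2472  0.0664] F [-1.1 -0.8  1.1] w 0.0829 t 8.7 q6 0.73 fixture xyz(mm) [-2.4  2.4 66.4]
```

```bash
python3 -m crank '[[[0,0,0,0,0,0,85],[0,0,0,0,0.018,0.001,80],[0,0,0,0,0.015,0,80],[0,0,0,0,0,0,80],[0,0,0,0,0,0,80]]]' 35
python3 - <<'E'
from h import *
rel(fx(.001,0,.031),RF(YAW)[:,1])
c,o=snap('scene','s5')
a=c['img'][150:250,190:310,::-1]; cv2.imwrite('pics/s5c.png',cv2.resize(a,None,fx=5,fy=5,interpolation=cv2.INTER_CUBIC))
E
```

```text
time: 9.32
position: [0.4841, -0.2496, 0.0365]
tool_rot: [0.058, -0.704, 0.705, -0.058]
ft_force: [0.2, -0.4, -0.4]
grip_width: 0.0695
turn deg(tool) [-0.04  0.   -0.04] shift in cur tool(mm) [-1.2  5.5 -0.4] shift in target tool(mm) [-1.3  5.5 -0.4]
pos [ 0.4841 -0.2496  0.0365] F [ 0.2 -0.4 -0.4] w 0.0695 t 9.325 q6 0.72 fixture xyz(mm) [-0.3 -0.4 36.5]
```

View pics/s5c.png

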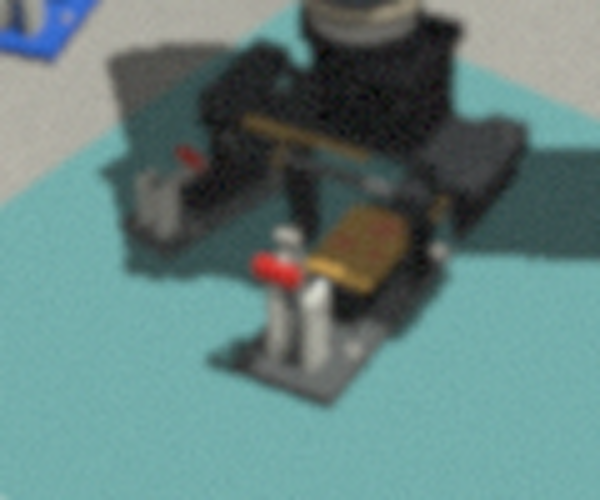

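```bash
python3 -m crank '[[[0,0,0,-0.001,0.0055,-0.0004,65],[0,0,0,0,0,0,55],[0,0,0,0,0,0,45],[0,0,0,0,0,0,40],[0,0,0,0,0,0,40]]]' 30
python3 - <<'E'
from h import *
rel(fx(.001,0,.031),RF(YAW)[:,1])
E
```

```text
time: 10.0
position: [0.4847, -0.2488, 0.0303]
tool_rot: [-0.058, 0.705, -0.705, 0.058]
ft_force: [-0.3, 0.2, -1.0]
grip_width: 0.0455
turn deg(tool) [ 0.01 -0.    0.  ] shift in cur tool(mm) [-0.5 -0.7  0.4] shift in target tool(mm) [-0.5 -0.7  0.4]
pos [ 0.4847 -0.2488  0.0303] F [-0.3  0.2 -1. ] w 0.0455 t 10.0 q6 0.73 fixture xyz(mm) [ 0.5  0.4 30.3]
```

```bash
python3 -m crank '[[[0,0,0,0,-0.01,0,40],[0,0,0,0,-0.02,0,40],[0,0,0,0,-0.03,0,40],[0,0,0,0,-0.03,0,40],[0,0,0,0,-0.03,0,40]]]' 35
python3 - <<'E'
from h import *
rel(fx(.001,0,.15),RF(YAW)[:,1])
c,o=snap('scene','s6')
a=c['img'][130:330,190:430,::-1]; cv2.imwrite('pics/s6c.png',cv2.resize(a,None,fx=3,fy=3,interpolation=cv2.INTER_CUBIC))
c,o=snap('top','t6'); g=cv2.cvtColor(c['img'],cv2.COLOR_RGB2HSV)
a=c['img'][150:240,130:270,::-1]; cv2.imwrite('pics/t6c.png',cv2.resize(a,None,fx=5,fy=5,interpolation=cv2.INTER_CUBIC))
E
```

```text
time: 10.62
position: [0.4844, -0.2487, 0.1518]
tool_rot: [0.058, -0.705, 0.705, -0.058]
ft_force: [0.5, -0.8, -1.3]
grip_width: 0.0452
turn deg(tool) [-0.  0.  0.] shift in cur tool(mm) [-0.8  1.8  0.5] shift in target tool(mm) [-0.8  1.8  0.5]
pos [ 0.4844 -0.2487  0.1518] F [ 0.5 -0.8 -1.3] w 0.0452 t 10.625 q6 0.73 fixture xyz(mm) [  0.2   0.5 151.8]
```

View pics/s6c.png

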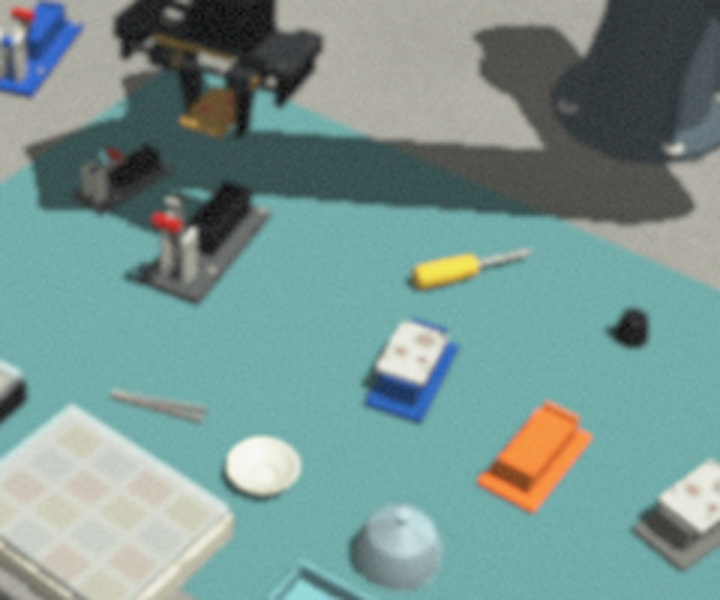

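View pics/t6c.png

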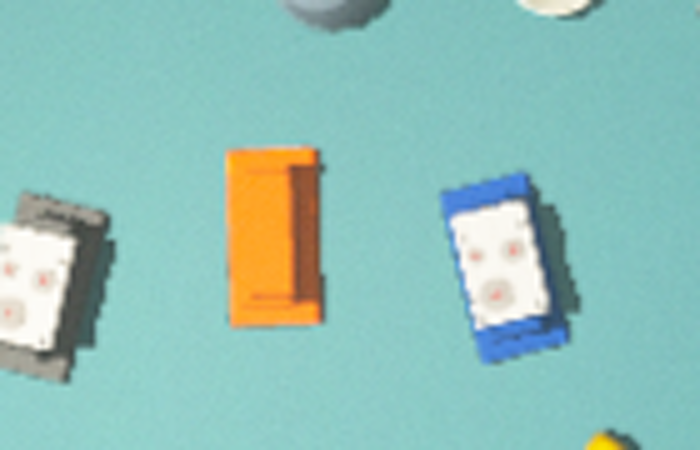

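Plate is held and clear, the finger is up, and the seat is empty. The orange nest's foot corners in the top crop are (228,149), (318,148), (323,325) and (232,326).

```bash
python3 - <<'E'
from h import *
c,o=pickle.load(open('pics/t6.pkl','rb'))
cr=lambda x,y:(130+(x+.5)/5-.5,150+(y+.5)/5-.5)
P=[atz(c,cr(*p),.008) for p in [(228,149),(318,148),(323,325),(232,326)]]
ax=(P[0]+P[1]-P[2]-P[3])/2; yaw=np.arctan2(ax[1],ax[0]); ctr=np.mean(P,0)
print(np.linalg.norm(ax),np.linalg.norm(P[0]-P[1]),np.linalg.norm(P[2]-P[3]),ctr,yaw)
rel([ctr[0]-.02,ctr[1],.2],RF(yaw)[:,1])
E
```

```text
0.11027340222773273 0.05646788375044317 0.05692151302303898 [0.55859515 0.16631793 0.008     ] 0.005220013795113918
turn deg(tool) [-0.31  9.14 -0.32] shift in cur tool(mm) [-119.9  -47.8 -402.1] shift in target tool(mm) [ -54.3  -46.1 -416.3]
pos [ 0.4865 -0.2502  0.1539] F [ 0.9 -0.5 -0.8] w 0.0454 t 10.725 q6 0.73 fixture xyz(mm) [  2.   -1.4 153.9]
```

```bash
python3 -m crank '[[[0,9.1,0,0,0,0,40],[0,0,0,0,-0.01,-0.035,40],[0,0,0,-0.004,-0.01,-0.052,40],[0,0,0,-0.004,0,-0.055,40],[0,0,0,-0.004,0,-0.055,40]]]' 35;  python3 -m crank '[[[0,0,0,0,0,-0.055,40],[0,0,0,0,0,-0.055,40],[0,0,0,0,0,-0.055,40],[0,0,0,0,0,-0.040,40],[0,0,0,0,0,-0.015,40]]]'
python3 -m crank '[[[0,0,0,0,0,0,40],[0,0,0,0,0,0,40],[0,0,0,0,0,0,40],[0,0,0,0,0,0,40],[0,0,0,0,0,0,40]]]'
python3 - <<'E'
from h import *
c,o=snap('wrist','w7')
rel([.5586,.1663,.1],RF(.005)[:,1])
c=wristcam(c,o)
for x,y in [(.055,.028),(.055,-.028),(-.055,-.028),(-.055,.028)]: print(proj(c,[.5586+x,.1663+y,.008]).round(1))
E
```

```text
time: 11.35
position: [0.4949, -0.0502, 0.1697]
tool_rot: [-0.002, 0.707, -0.707, 0.001]
ft_force: [1.4, 0.1, -1.9]
grip_width: 0.0452
time: 11.98
position: [0.4931, 0.1702, 0.1695]
tool_rot: [0.004, -0.707, 0.707, -0.002]
ft_force: [0.1, -0.2, -2.2]
grip_width: 0.0455
time: 12.6
position: [0.4944, 0.1677, 0.1704]
tool_rot: [0.002, -0.707, 0.707, -0.002]
ft_force: [0.2, 0.3, -2.1]
grip_width: 0.0455
turn deg(tool) [-0.    0.01 -0.  ] shift in cur tool(mm) [-64.2  70.4   1.8] shift in target tool(mm) [-64.2  70.4   1.8]
pos [0.4944 0.1678 0.1704] F [ 0.6  0.7 -1.6] w 0.0455 t 12.65 q6 1.68 fixture xyz(mm) [ 78.3 409.7 170.4]
[250.7  59.5]
[312.9  59.8]
[309.5 180.3]
[252.6 180. ]
```

View pics/w7.png

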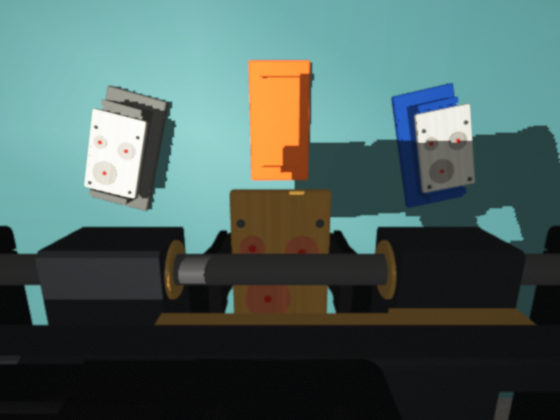

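```bash
python3 - <<'E'
from h import *
c,o=pickle.load(open('pics/w7.pkl','rb')); c=wristcam(c,o)
a=c['img'][50:240,210:340,::-1]; cv2.imwrite('pics/w7c.png',cv2.resize(a,None,fx=4,fy=4,interpolation=cv2.INTER_CUBIC)[:, :])
z=o['position'][2]+.0117
for p in [(230.5,190),(330.5,190.5)]: print((1e3*(atz(c,p,z)-o['position'])).round(1))
for p in [(249,60),(312,60),(309.5,180.5),(249.5,180.5)]: print((1e3*(atz(c,p,.008)-[.5586,.1663,0])).round(1))
E
```

```text
[36.1 21.8 11.7]
[ 36.1 -22.9  11.7]
[54.5 29.5  8. ]
[ 54.8 -27.2   8. ]
[-55.2 -28.    8. ]
[-55.5  31.    8. ]
```

View pics/w7c.png

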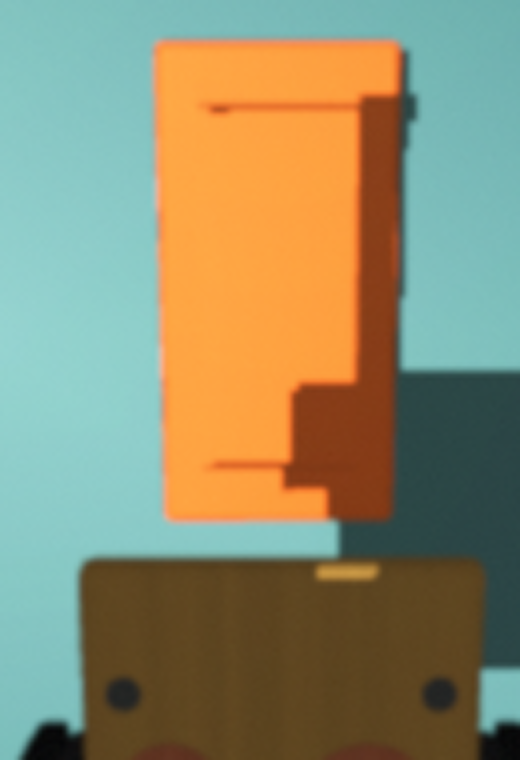

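```bash
python3 - <<'E'
from h import *
c,o=pickle.load(open('pics/w7.pkl','rb')); c=wristcam(c,o)
for r in (165.9,76.1):
  for z in (.030,.034): print(r,z,(1e3*(atz(c,(280,r),z)-[.5586,.1663,0])).round(1))
rel([.5586-.0013,.1663+.001,.024+.006+.025],RF(.005)[:,1])
E
```

```text
165.9 0.03 [-38.    1.1  30. ]
165.9 0.034 [-37.4   1.1  34. ]
76.1 0.03 [38.4  1.5 30. ]
76.1 0.034 [37.9  1.5 34. ]
turn deg(tool) [-0.    0.01 -0.  ] shift in cur tool(mm) [-62.9 115.4   0.8] shift in target tool(mm) [-62.9 115.4   0.8]
pos [0.4944 0.1678 0.1704] F [ 0.6  0.7 -1.6] w 0.0455 t 12.65 q6 1.68 fixture xyz(mm) [ 78.3 409.7 170.4]
```

```bash
python3 -m crank '[[[0,0,0,-0.032,0,0,40],[0,0,0,-0.0313,0,0,40],[0,0,0,0,0.03,0,40],[0,0,0,0,0.035,0,40],[0,0,0,0,0.03,0,40]]]' 35
python3 -m crank '[[[0,0,0,0,0.01,0,40],[0,0,0,0,0,0,40],[0,0,0,0,0,0,40],[0,0,0,0,0,0,40],[0,0,0,0,0,0,40]]]'
python3 - <<'E'
from h import *
rel([.5577,.1678,.0243],RF(.005)[:,1])
c,o=snap('scene','s8')
a=c['img'][240:330,320:440,::-1]; cv2.imwrite('pics/s8c.png',cv2.resize(a,None,fx=5,fy=5,interpolation=cv2.INTER_CUBIC))
E
```

```text
time: 13.28
position: [0.5575, 0.1685, 0.0742]
tool_rot: [0.002, -0.707, 0.707, -0.002]
ft_force: [-0.2, -0.1, -2.0]
grip_width: 0.0453
time: 13.9
position: [0.5581, 0.1687, 0.0662]
tool_rot: [-0.002, 0.707, -0.707, 0.003]
ft_force: [-0.4, -0.4, -2.2]
grip_width: 0.0454
turn deg(tool) [ 0.01  0.05 -0.09] shift in cur tool(mm) [ 0.4 41.9  0.9] shift in target tool(mm) [ 0.4 41.9  0.9]
pos [0.5581 0.1687 0.0662] F [-0.4 -0.4 -2.2] w 0.0454 t 13.9 q6 1.67 fixture xyz(mm) [141.2 400.1  66.2]
```

View pics/s8c.png

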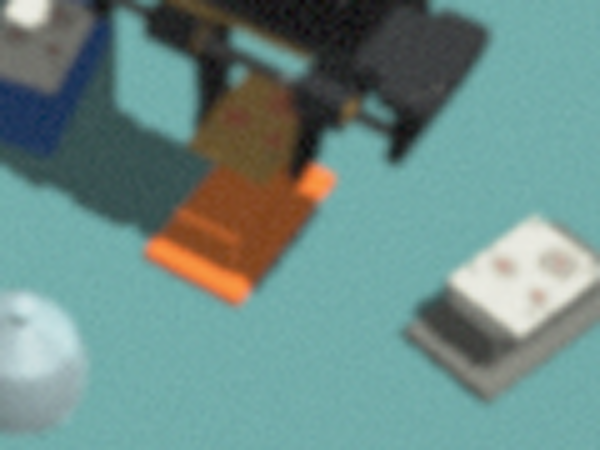

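```bash
python3 - <<'E'
from h import *
c,o=pickle.load(open('pics/s8.pkl','rb')); p=o['position']
im=cv2.resize(c['img'][240:330,320:440,::-1],None,fx=5,fy=5,interpolation=cv2.INTER_CUBIC)
for x,y in [(-.035,-.023),(.035,-.023),(.035,.023),(-.035,.023)]:
  for dz,col in [(.0057,(255,0,0)),(.0117,(0,255,0))]:
    u=proj(c,[p[0]+.001+x,p[1]+y,p[2]+dz]); q=((u-[320,240])*5+2).astype(int); cv2.circle(im,tuple(int(v) for v in q),3,col,-1)
cv2.imwrite('pics/s8d.png',im)
E
```

```text
(no output)
```

View pics/s8d.png

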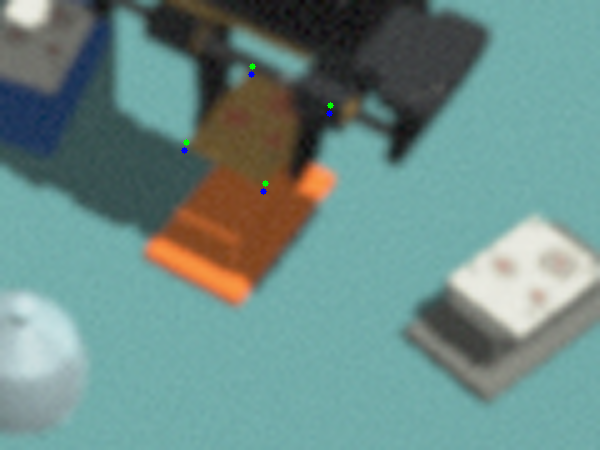

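The projected level-plate model fits the image to within about 1.5 px, so the plate is level in the grip. Lowering.

```bash
python3 -m crank '[[[0,0,0,0,0.015,0.0005,40],[0,0,0,0,0.012,0,40],[0,0,0,0,0.007,0,40],[0,0,0,0,0.002,0,40],[0,0,0,0,0,0,40]]]' 35
python3 - <<'E'
from h import *
rel([.5577,.1678,.0243],RF(.005)[:,1])
E
```

```text
time: 14.58
position: [0.5576, 0.1681, 0.0291]
tool_rot: [0.002, -0.707, 0.707, -0.002]
ft_force: [0.3, 0.7, -1.6]
grip_width: 0.0453
turn deg(tool) [-0.    0.04  0.02] shift in cur tool(mm) [-0.1  4.8  0.3] shift in target tool(mm) [-0.1  4.8  0.3]
pos [0.5576 0.1681 0.0291] F [ 0.3  0.7 -1.6] w 0.0453 t 14.575 q6 1.67 fixture xyz(mm) [140.7 399.6  29.1]
```

```bash
python3 -m crank '[[[0,0,0,0,0.0015,0,40],[0,0,0,0,0.0013,0,40],[0,0,0,0,0.0012,0,40],[0,0,0,0,0,0,40],[0,0,0,0,0,0,40]]]' 35
python3 - <<'E'
from h import *
rel([.5577,.1678,.0243],RF(.005)[:,1])
E
```

```text
time: 15.2
position: [0.5576, 0.1681, 0.0254]
tool_rot: [-0.002, 0.707, -0.707, 0.002]
ft_force: [-0.0, -0.2, -1.6]
grip_width: 0.0452
turn deg(tool) [ 0.    0.04 -0.01] shift in cur tool(mm) [-0.1  1.1  0.3] shift in target tool(mm) [-0.1  1.1  0.3]
pos [0.5576 0.1681 0.0254] F [-0.  -0.2 -1.6] w 0.0452 t 15.2 q6 1.67 fixture xyz(mm) [140.7 399.6  25.4]
```

Still no contact (−1.6 N is the plate's weight). Down a little more.

```bash
python3 -m crank '[[[0,0,0,0,0.0005,0,40],[0,0,0,0,0.0005,0,40],[0,0,0,0,0.0005,0,40],[0,0,0,0,0,0,40],[0,0,0,0,0,0,40]]]' 35
```

```text
time: 15.82
position: [0.5576, 0.1681, 0.0243]
tool_rot: [-0.002, 0.707, -0.707, 0.002]
ft_force: [-2.4, -0.3, 5.0]
grip_width: 0.0454
```

Contact: the force reads +5 N at the expected height. Opening.

```bash
python3 -m crank '[[[0,0,0,0,0,0,60],[0,0,0,0,0,0,70],[0,0,0,0,0,0,80],[0,0,0,0,0,0,85],[0,0,0,0,0,0,85]]]' 35
python3 - <<'E'
from h import *
rel([.5577,.1678,.0243],RF(.005)[:,1])
c,o=snap('scene','s9')
a=c['img'][240:330,320:440,::-1]; cv2.imwrite('pics/s9c.png',cv2.resize(a,None,fx=5,fy=5,interpolation=cv2.INTER_CUBIC))
E
```

```text
time: 16.45
position: [0.5576, 0.1681, 0.0237]
tool_rot: [-0.002, 0.707, -0.707, 0.002]
ft_force: [0.6, -0.1, 0.0]
grip_width: 0.0729
turn deg(tool) [0.   0.04 0.  ] shift in cur tool(mm) [-0.1 -0.6  0.3] shift in target tool(mm) [-0.1 -0.6  0.3]
pos [0.5576 0.1681 0.0237] F [ 0.6 -0.1  0. ] w 0.0729 t 16.45 q6 1.67 fixture xyz(mm) [140.7 399.6  23.7]
```

View pics/s9c.png

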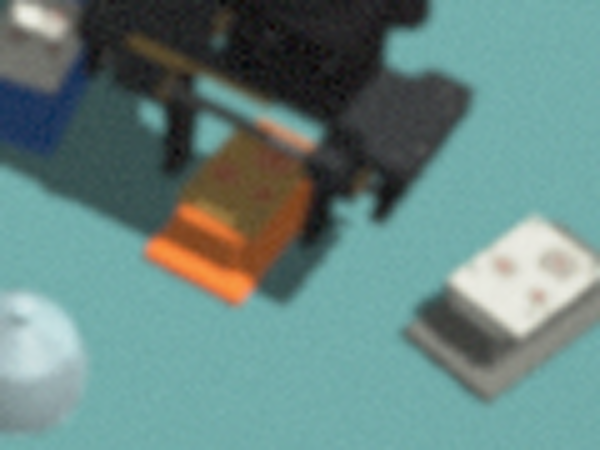

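The plate rests between the lips with the jaws open. Retreating upward.

```bash
python3 -m crank '[[[0,0,0,0,-0.02,0,85],[0,0,0,0,-0.04,0,85],[0,0,0,0,-0.05,0,85],[0,0,0,0.02,-0.05,0,85],[0,0,0,0.03,0,0,85]]]'
python3 -m crank '[[[0,0,0,0.02,0,0,85],[0,0,0,0,0,0,85],[0,0,0,0,0,0,85],[0,0,0,0,0,0,85],[0,0,0,0,0,0,85]]]'
python3 - <<'E'
from h import *
c,o=snap('wrist','w9'); c=wristcam(c,o)
im=c['img'][:,:,::-1].copy()
for x,y in [(-.035,-.023),(.035,-.023),(.035,.023),(-.035,.023)]:
  u=proj(c,[.5588+x,.1675+y,.036]); print(u.round(1))
a=im[60:260,180:380]; cv2.imwrite('pics/w9c.png',cv2.resize(a,None,fx=3,fy=3,interpolation=cv2.INTER_CUBIC))
c,o=snap('scene','s10')
a=c['img'][150:330,190:430,::-1]; cv2.imwrite('pics/s10c.png',cv2.resize(a,None,fx=3.3,fy=3.3,interpolation=cv2.INTER_CUBIC))
snap('top','t10')
print(robot.get_obs()['position'])
E
```

```text
time: 17.12
position: [0.511, 0.1681, 0.1882]
tool_rot: [0.002, 0.708, -0.707, 0.006]
ft_force: [0.5, 0.5, -1.1]
grip_width: 0.0739
time: 17.75
position: [0.4883, 0.1676, 0.1836]
tool_rot: [-0.002, 0.707, -0.707, 0.002]
ft_force: [0.1, 0.2, 0.1]
grip_width: 0.0739
[304.9 155. ]
[306.9  73.8]
[253.8  73.5]
[254.9 154.7]
[0.48780575 0.167602   0.18365106]
```

View pics/w9c.png

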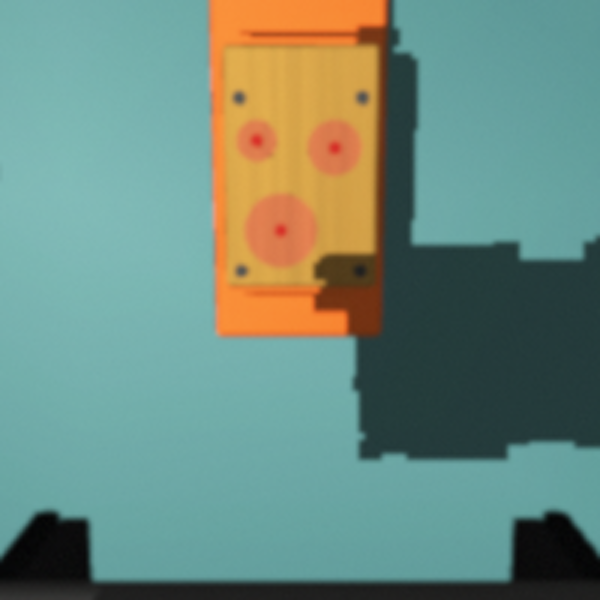

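View pics/s10c.png

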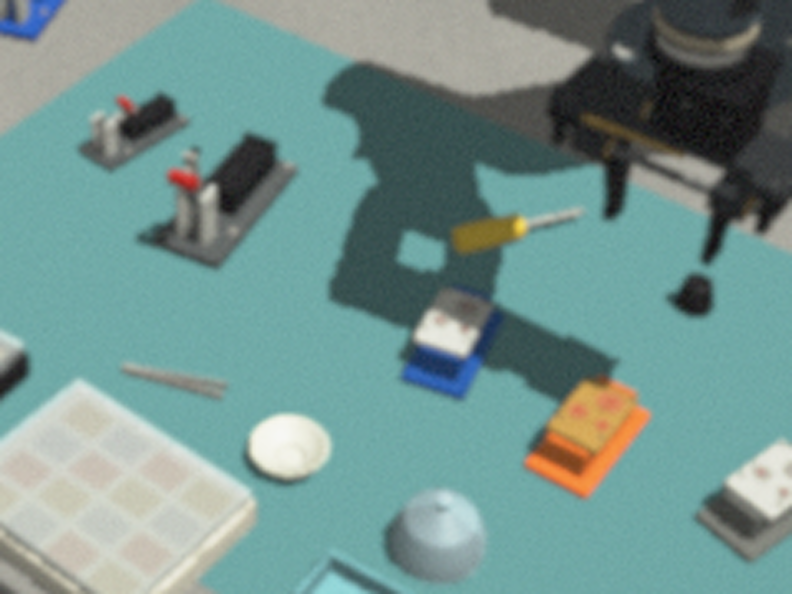

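View pics/t10.png

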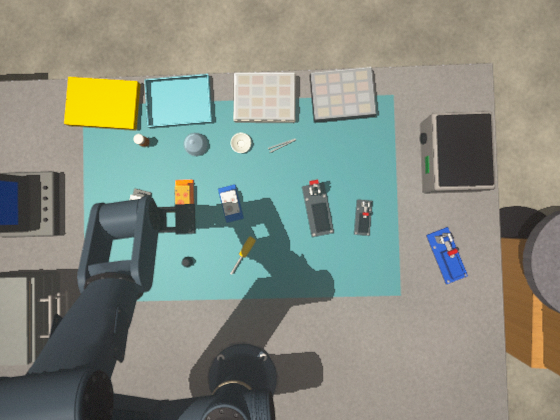

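Plate is centred between both lips (crop rows 44–286, lip lines at 34 and 292) and square. The finger is up, the bench undisturbed, and the robot clear of everything.

```bash
python3 -c "
from rig import robot
print(robot.hand_in())"
```

```text
the job is handed in; nothing more can be done
None
```

The job is handed in at about 18 s of the 56 s allowed. The brass plate is in the orange nest and the finger is standing up by itself; `hand_in()` gives no verdict.

**What I did:** I chose the larger dark clamp and pinched the red grip. I swung the finger along its arc to about 1.8 rad, worked out from the tool position, then let go. It stayed up. I then gripped the plate across its width, lifted it clear and lowered it into the nest. It touched down at the expected height with about 5 N before I opened the jaws.

**Last checks:**
- **Plate:** The wrist picture shows it square and between both end lips, centred to about 1 mm in x and y. Touchdown height puts its underside at about 30 mm.
- **Finger and bench:** The scene and top pictures show the finger still up. The other loose things I could see look where they were. The grey nest is partly hidden by the arm in the top view but looks normal in the scene view.
- **Robot:** It stands clear of everything, with no force on the wrist.

**Disagreements:**
- The scene camera's projection of the plate was off by about 1.5 px, and the wrist camera put the nest about 1 mm to one side of where the top camera did. Both are within the stated calibration.
- While lifting the finger, the arm lagged up to 5 mm behind the planned arc, with up to about 13 N on the wrist.

No check failed.

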